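Brace the square canister and take off its tight cap

ROBOT

A 6-joint arm with a two-finger parallel gripper is mounted at the origin on the work surface. World frame = base frame: x ahead of the robot, y to its left, z up, the work surface at z = 0. Lengths are in mm, angles in rad, forces in N, time in s.
With the tool pointing down it reaches from about 350 to 975 mm from the base axis. Payload 7.1 kg.
Tool frame: the origin (TCP) lies midway between the tips of the shut fingers; the grasp point (between the pads) lies 19 mm behind it (ctrl.grip_depth is the distance from the TCP to the grasp point, in mm); z points along the fingers, y is the line along which they close (so a half turn about z gives the same grasp; the last joint's range is limited). The gripper opens to 88 mm and grips with 3 to 60 N. Pads are 20 mm wide; open, the fingers measure 115 mm over their backs; the gripper's body (75 mm by 178 mm) begins 61 mm behind the grasp point.
Start: joints at [1.298, 0.423, 1.63, -0, 1.089, -0.019], TCP at [156.896, 604.97, 222.675] pointing down, gripper open.
Joint ranges: [-3, 3], [-0.9, 2.11], [0.09, 2.58], [-1.31, 4.45], [0.11, 2.69], [-2.54, 2.54]. Speed limits (rad/s): [2.39, 2.39, 3.01, 3.14, 3.14, 3.14].

INTERFACE

Orientations are given as a rotation vector (axis times angle).
In Python, from workcell import ctrl, cams gives the robot as it stands.
- The arm moves only by the tool move_arm, never from a script. Its argument "steps" is a list of rows, each a list of 3 entries, a list of its own where there are three numbers: the shift along the tool's x, y, z in units of 25 mm (1.0 is 25 mm), then the turn about the tool's z in units of 5 degrees (1.0 is 5 degrees), then the closure, from 0 (fully open) to 1 (shut). A call has 1 to 20 rows; each row shifts and turns the commanded pose from where the row before left it, along the tool's axes as they then stand; what a row does not reach is not made up. A row lasts 1/12 s, in which the tool goes at most 41.7 mm and 7.16 degrees, less where a joint would pass 70% of its speed; a pose out of reach is approached as far as the arm can. A call is refused whole if a number of a shift passes 1 or a number of a turn 1, either way. A call with a gripper value outside its range is refused whole. The fingers move at their own pace and stop on an object; the grip force is fixed at half the most. Time passes only in rows, so rows that do not move let the fingers close. It gives the time, the measured TCP pose, the force, the opening and the grip force at its end, in the units of the state.
- ctrl.get_obs(): the state, without advancing time (a new reading comes with each control period).
- cams.get_image(name): name is "scene" or "top" or "wrist"; returns a dict with "image" (384x512x3 uint8, red, green, blue), "camera_matrix" (3x3 intrinsics, pixels), "k1" (the pictures are not rectified: a ray, as slopes to the right and down, at radius r is drawn at 1 + k1 r^2 times it, then the intrinsics apply), "xyz" and "rotation" of the camera in the world; the wrist camera has in their place "mount" (4x4, takes a point from camera to tool coordinates, whose origin is the TCP and whose axes are the flange's). Camera axes: x right, y down, z forward; pixel columns grow to the right and rows downward; lengths in mm; the calibration is good to about 2 mm. A picture is of the moment at which its call begins: read the wrist's pose just before it. There is no depth.
- ctrl.close_job(): hands the job in; it is judged then, once.
Trained networks look in the newest picture that a camera, given by its name, has taken for a name from the list of things; names that differ only in an ending like _2 or _b are one class to them, and where a whole thing is asked for, a point or a joint stands for the part that bears it (a point fixed in the world has none). Each returns a list of dicts, best first, with "p" (0 to 1); they miss things now and then, are a little off and sometimes report something else, mostly with a low value. They report only what shows in the picture. A call takes as long as a camera call. They do not tell look-alikes from the thing itself.
- cams.boxes_of(camera, thing): "rect" ([centre column, centre row, width, height] in pixels, round what is visible of it).
- cams.cut_out(camera, thing): "pixels" (384x512 bool, what is visible of it) and "rect" ([centre column, centre row, width, height] in pixels, round what is visible of it).
The state is a dict: "t": time; "qpos": joint angles; "qvel": joint speeds; "joint_torque": joint torques, N m; "ee_pos": TCP position; "orientation": TCP orientation; "ft_force": force on the tool from outside, world axes, zero at the start; "moment": the same for the moment, N m; "width": finger opening in mm; "grasp_force": force on a finger pad.
Only numpy, scipy, OpenCV 4.12 (cv2) and the standard library are available. Lean on these libraries where they do the work, as an engineer would, in place of code of your own. Each camera call takes 0.05 s, during which the arm holds its last target. There are 200 camera calls.

TASK

Stand the square canister upright, right down in the square pocket of the bench cradle so that it cannot turn, then unscrew its tight cap anticlockwise just until it comes free and lift it off. Finish still holding the cap in the gripper, level and directly over the open mouth with a gap of about 2 cm of clear air, the canister still seated in the cradle. Do not topple the canister, and leave everything else on the bench where it is.

Things in the scene. Friction and masses are not known exactly. Their poses are not given: they have to be found in the camera images.
- canister: loose square aluminium canister closed by the cap: body 60 x 60 mm, 85 mm tall, round neck (40 mm) above; 0.31 to 0.61 kg without cap. Origin at the centre of its underside, z up, x square to the face with a thin dark strip. Neck lugs hold the cap like a jam jar's. Standing loose on the bench it merely turns with the cap. It can be lifted and carried by its tight cap
- cap: round black plastic cap, 62 mm across, 27 mm tall, 50 g, coarse 16-sided wall, thin rib on top along its own x. Origin at the centre of its lower rim, z up. Tight, its rim is 92 mm and its top 119 mm above the canister's underside, with 7 mm of air under the rim down to the canister's shoulder, so fingertips go no lower. Turning it takes up to about 1.2 N m: grip firmly, 60 N or more
- cap_mark (a point): cap's side wall at the rib: 31 mm from its axis along its x, 12 mm above its rim. Seen from above, the cap's x starts 0 to 0.16 rad anticlockwise of the canister's x; turned on anticlockwise relative to the canister, its three lugs come free from 0.79 rad, and a firm stop ends the turn at about 1.05 (do not force it); at 0.92 it lifts straight off. Clockwise is blocked
- mouth (a point): centre of the neck's end, 110 mm above the canister's underside. A sprung rubber seal disc (39 mm) sits in it and pushes the cap up with about 20 N, so the cap pops up some 4 mm when free if not held; with the cap off the disc's top stands 118 mm above the canister's underside
- cradle: fixed metal bench cradle: base plate 124 x 124 mm, 8 mm thick, four walls round a square pocket 67 x 67 mm; walls rise to 30 mm above the bench with flared lips up to about 43 mm (about 80 mm across inside at the top). Origin at the centre of its underside, x and y square to the walls. The canister fits at any quarter turn and can then turn only about 0.12 rad either way
- pocket (a point): centre of the pocket's floor, 8 mm above the bench, axes as the cradle's; the seated canister's underside rests here
- tape: roll of tape lying flat, 84 mm across, 25 mm tall; bystander
- plug0: small cork plug standing upright, 25 mm across, 20 mm tall; bystander
- plug1: small cork plug standing upright, 25 mm across, 20 mm tall; bystander
- plug2: small cork plug standing upright, 25 mm across, 20 mm tall; bystander
- screwdriver: screwdriver lying on the bench to the robot's right; bystander
- brush: brush lying on the bench to the robot's left; bystander
- round_tin: round aluminium tin with black cap, 70 mm across, 120 mm tall, far left; bystander
Not all that is in view belongs to the job. Of the things that look like the cap, the largest one is meant.

How it is judged (in metres and radians):
On the way, in this order (a step that is already met when the one before it is completed fails the run):
1. the canister stands right down in the cradle's pocket, its cap still on (horizontal distance between canister and pocket below 0.009 m and z of canister in the frame of pocket below 0.004 m and angle between canister's own z axis and vertical below 0.06 rad and z of cap in the frame of canister below 0.098 m and y of cap_mark in the frame of canister below 0.015 m), for 0.2 s.
2. the cap is turned anticlockwise out of its lugs while the canister stays braced in the pocket (horizontal distance between canister and pocket below 0.009 m and z of canister in the frame of pocket below 0.004 m and angle between canister's own z axis and vertical below 0.06 rad and y of cap_mark in the frame of canister above 0.0185 m and z of cap in the frame of canister below 0.103 m), for 0.1 s.
At the end, for the whole second after the job is handed in: The canister stands upright (within 0.06 rad) in the pocket, within 9 mm of its centre and 4 mm of its floor; the gripper holds the cap still, level within 0.17 rad, its rim 13 to 55 mm above the neck's end and within 15 mm of its axis, and nothing but the gripper touches it (horizontal distance between canister and pocket below 0.009 m and z of canister in the frame of pocket below 0.004 m and angle between canister's own z axis and vertical below 0.06 rad and z of cap in the frame of canister between 0.123 and 0.165 m and horizontal distance between cap and mouth below 0.015 m and angle between cap's own z axis and vertical below 0.17 rad and contact force between the fingers and cap above 3 N and contact force between cap and canister below 0.05 N and contact force between cap and cradle below 0.05 N and linear speed of cap below 0.02 m/s); the arm keeps its last pose, push and grip.
It fails at once if the canister is toppled (tilted beyond 0.6 rad) (angle between canister's own z axis and vertical above 0.6 rad).
It fails at once if a bystander is moved by more than 4 cm (distance of any of tape, plug0, plug1, plug2, screwdriver, brush, round_tin from where it was at the start of the episode above 0.04 m).
It also fails if it takes over 56 s, if anything falls off the work surface, if the arm or the gripper's body presses on something with over 40 N, if the wrist force passes 120 N, or if a joint passes its speed limit or range.

## Working session

There is one attempt and no reset: what is moved stays moved. The work goes in short steps, Python scripts to look and compute and a tool call to move; the robot and the scene stay as the last step left them, time stands still between calls to the robot, and variables do not carry over. Pictures are saved under pics/ and viewed, at most 10 in all, crops included, and the job is handed in when it is done.

Besides the shell and the picture viewer there is one more tool, called after "Call:" as a command line: name --argument value ..., lists and objects as JSON in quotes. move_arm: Moves the arm, as the interface text tells. Its arguments: {"type":"object","properties":{"steps":{"type":"array"}},"required":["steps"]}

```bash
mkdir -p pics; ls; cat > h.py <<'E'
import numpy as np, cv2
from scipy.spatial.transform import Rotation as R
from workcell import ctrl, cams
def cam(name):
    o=ctrl.get_obs(); d=cams.get_image(name)
    if 'mount' in d:
        T=np.eye(4);T[:3,:3]=R.from_rotvec(o['orientation']).as_matrix();T[:3,3]=o['ee_pos']
        M=T@np.array(d['mount']);d['P']=M[:3,3];d['R']=M[:3,:3]
    else:
        d['P']=np.array(d['xyz']);r=np.array(d['rotation'])
        d['R']=r if r.shape==(3,3) else R.from_rotvec(r).as_matrix()
    return d
def ray(d,uv):
    K=np.array(d['camera_matrix']);k=d['k1']
    s0=np.array([(uv[0]-K[0,2])/K[0,0],(uv[1]-K[1,2])/K[1,1]]);s=s0.copy()
    for _ in range(20): s=s0/(1+k*(s@s))
    return d['P'],d['R']@np.r_[s,1]
def onz(d,uv,z):
    p,v=ray(d,uv);return p+v*(z-p[2])/v[2]
def proj(d,X):
    K=np.array(d['camera_matrix']);c=d['R'].T@(np.array(X,float)-d['P']);s=c[:2]/c[2]
    s=s*(1+d['k1']*(s@s));return np.array([K[0,0]*s[0]+K[0,2],K[1,1]*s[1]+K[1,2]])
def tri(rays):
    A=0;b=0
    for p,v in rays:
        v=v/np.linalg.norm(v);M=np.eye(3)-np.outer(v,v);A=A+M;b=b+M@p
    return np.linalg.solve(A,b)
def save(d,fn,crop=None,s=1):
    im=d['image'][...,::-1]
    if crop: im=im[crop[1]:crop[3],crop[0]:crop[2]]
    cv2.imwrite(fn,cv2.resize(im,None,fx=s,fy=s,interpolation=cv2.INTER_CUBIC))
E
python3 - <<'E'
from h import *
ims=[]
for n in ['scene','top']:
    d=cam(n);print(n,d['P'],d['R'].round(2).tolist())
    for t in ['canister','cap','cradle','round_tin','tape','plug0']:
        for b in cams.boxes_of(n,t): print(t,round(b['p'],2),np.round(b['rect'],1))
    save(d,f'pics/{n}.png',s=1.5)
print(ctrl.get_obs())
E
```

```text
pics
scene [1104.64252068  637.17054562  663.61688059] [[-0.74, 0.37, -0.55], [0.67, 0.42, -0.61], [0.0, -0.83, -0.56]]
canister 0.59 [297.6 251.8  36.2  37.5]
cap 0.97 [297.6 228.8  29.1  29.6]
cap 0.84 [318.5 284.9  18.2  16.9]
cap 0.65 [265.8 278.9  19.1  15.2]
cradle 0.85 [186.9 180.1  55.1  39.5]
round_tin 0.67 [332.3 326.5  43.6  65.3]
tape 0.65 [275.  196.7  34.3  21.4]
tape 0.55 [189.9 179.5  52.9  39.4]
plug0 0.65 [219.1 224.6  15.4   7.2]
top [ 460.6436816   -14.26668484 1306.464863  ] [[0.02, -1.0, 0.06], [-1.0, -0.02, -0.0], [0.0, -0.06, -1.0]]
canister 0.52 [193.8 187.6  13.3  19.8]
cap 0.68 [183.2 184.8  21.9  22.3]
cap 0.59 [187.8 156.4  11.4  16.5]
cap 0.56 [159.7 178.1  15.4  14.5]
cradle 0.87 [340.8 193.4  52.8  51.6]
cradle 0.47 [263.3 172.9   7.8  10.9]
round_tin 0.88 [118.  140.9  34.4  23.8]
tape 0.67 [260.4 240.4  29.2  21. ]
plug0 0.55 [261.8 193.    6.1   5.8]
plug0 0.46 [264.2 173.3   3.4   6.8]
{'t': 0.7, 'qpos': array([ 1.29804695e+00,  4.23052268e-01,  1.62986917e+00,  7.90332878e-06,
        1.08863167e+00, -1.90136315e-02]), 'qvel': array([ 0.00047612,  0.00042646, -0.00154435,  0.00122117, -0.00058442,
        0.00065085]), 'joint_torque': array([ 2.83174522e-04, -5.44429278e+01, -2.73998255e+01,  6.43350533e-02,
        1.68244023e-02,  2.22559396e-05]), 'ee_pos': array([156.86906794, 604.99027179, 222.71702444]), 'orientation': array([-3.97504418e-01, -3.11634196e+00, -6.30477520e-05]), 'ft_force': array([-0.66802857, -0.22917862,  0.47756746]), 'moment': array([-0.0187541 , -0.00541077,  0.02539789]), 'grasp_force': 0.0, 'width': 87.95268639031958}
```

View pics/scene.png

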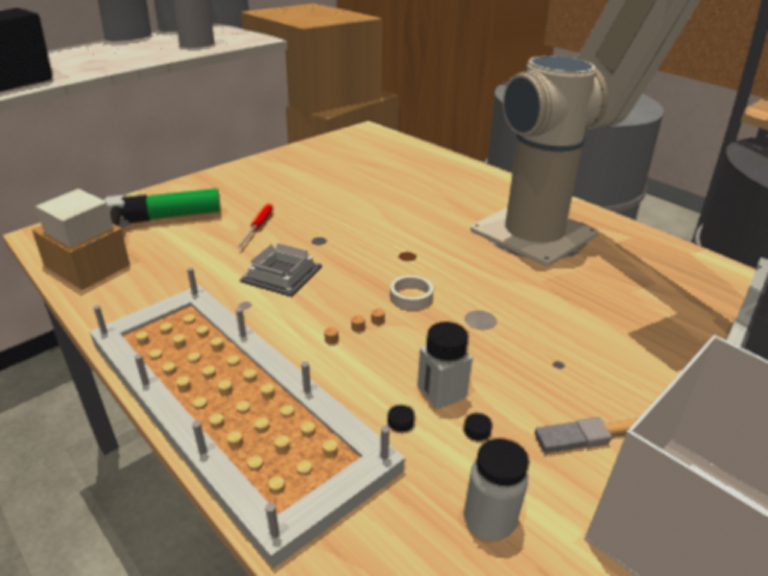

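View pics/top.png

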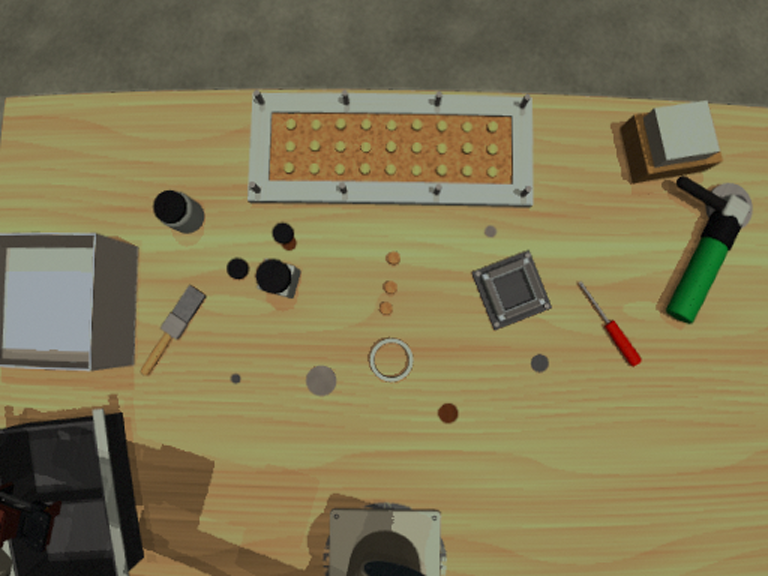

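```bash
python3 - <<'E'
from h import *
s=cam('scene');t=cam('top')
for n,a,b,z in [('cap',(297.6,228.8),(183.2,184.8),105),('capB',(318.5,284.9),(187.8,156.4),8),('capC',(265.8,278.9),(159.7,178.1),8),('cradle',(186.9,180.1),(340.8,193.4),20),('tin',(332.3,326.5),(118,140.9),60),('tape',(275,196.7),(260.4,240.4),12)]:
    print(n,tri([ray(s,a),ray(t,b)]).round(0),onz(s,a,z).round(0),onz(t,b,z).round(0))
E
```

```text
cap [552. 209.  97.] [560. 215. 105.] [552. 208. 105.]
capB [612. 260.   7.] [577. 303.   8.] [644. 215.   8.]
capC [617. 256.  25.] [651. 212.   8.] [578. 297.   8.]
cradle [ 542. -241.    9.] [ 553. -228.   20.] [ 540. -238.   20.]
tin [680. 413.  60.] [680. 413.  60.] [680. 412.  60.]
tape [399.  -5.   3.] [409.   4.  12.] [400.  -5.  12.]
```

The scene shows the canister with its cap at (298,229). The look-alikes are two small loose caps at (266,279) and (318,285), and the round tin's cap at about (335,307). The cap on the square canister fits, being the only one on a square body with a dark strip and larger than the loose ones. The cradle is at top (341,193). I'll move the wrist camera over the canister next.

```bash
cat >> h.py <<'E'
def plan(xyz,xdir=None):
    """total shift in tool units; turn in units to bring tool x to world yaw xdir"""
    o=ctrl.get_obs();T=R.from_rotvec(o['orientation']).as_matrix()
    s=T.T@(np.array(xyz)-o['ee_pos'])/25
    yaw=np.arctan2(T[1,0],T[0,0])
    print('pos',np.round(o['ee_pos'],1),'xyaw',round(yaw,3),'q6',round(o['qpos'][5],3),'tilt',T[:,2].round(3),'shift units',s.round(3))
    if xdir is not None: # tool z down: positive turn = world clockwise
        e=(yaw-xdir+np.pi)%(2*np.pi)-np.pi
        print('turn units',round(np.degrees(e)/5,3))
E
python3 - <<'E'
from h import *
plan([520,190,330])
d=cam('wrist');print(np.array(d['mount']).round(2).tolist(),d['camera_matrix'])
E
```

```text
pos [156.9 605.  222.7] xyaw 2.888 q6 -0.019 tilt [-0.  0. -1.] shift units [-18.226 -12.421  -4.293]
[[0.0, -0.96, -0.29, 82.57], [1.0, 0.0, 0.0, -0.55], [-0.0, -0.29, 0.96, -162.59], [0.0, 0.0, 0.0, 1.0]] [[300.23048505   0.         260.4515507 ]
 [  0.         300.23048505 188.41899832]
 [  0.           0.           1.        ]]
```

Call:
move_arm --steps '[[[-0.4, -0.2, -1], 0, 0], [[-0.8, -0.5, -1], 0, 0], [[-1, -0.7, -1], 0, 0], [[-1, -0.7, -1], 0, 0], [[-1, -0.7, -0.3], 0, 0], [[-1, -0.7, 0], 0, 0], [[-1, -0.7, 0], 0, 0], [[-1, -0.7, 0], 0, 0], [[-1, -0.7, 0], 0, 0], [[-1, -0.7, 0], 0, 0], [[-1, -0.7, 0], 0, 0], [[-1, -0.7, 0], 0, 0], [[-1, -0.7, 0], 0, 0], [[-1, -0.7, 0], 0, 0], [[-1, -0.7, 0], 0, 0], [[-1, -0.7, 0], 0, 0], [[-1, -0.7, 0], 0, 0], [[-1, -0.7, 0], 0, 0], [[-0.8, -0.7, 0], 0, 0], [[-0.4, -0.3, 0], 0, 0]]'

```text
t: 2.52
ee_pos: [522.6, 175.0, 330.2]
orientation: [0.401, 3.115, -0.001]
ft_force: [0.1, 0.1, -0.3]
width: 87.6
grasp_force: 0.0
```

```bash
python3 - <<'E'
from h import *
plan([520,190,330])
d=cam('wrist')
for t in ['canister','cap']:
    for b in cams.cut_out('wrist',t): print(t,round(b['p'],2),np.round(b['rect'],1),b['pixels'].sum())
x,y=map(int,cams.cut_out('wrist','cap')[0]['rect'][:2])
save(d,'pics/w1.png',s=1.5)
E
```

```text
pos [522.6 175.  330.2] xyaw 2.886 q6 -1.013 tilt [ 0.    -0.001 -1.   ] shift units [0.252 0.554 0.008]
canister 0.96 [291.  168.4  46.3  51.9] 529
canister 0.67 [295.5 177.2  45.8  52.4] 1892
cap 0.9 [342.9 159.1  24.9  27.3] 582
cap 0.8 [300.2 214.6  23.8  25.1] 506
cap 0.61 [432.1 214.4  81.2  69.3] 3193
cap 0.6 [294.4 177.6  51.   51.7] 1884
```

View pics/w1.png

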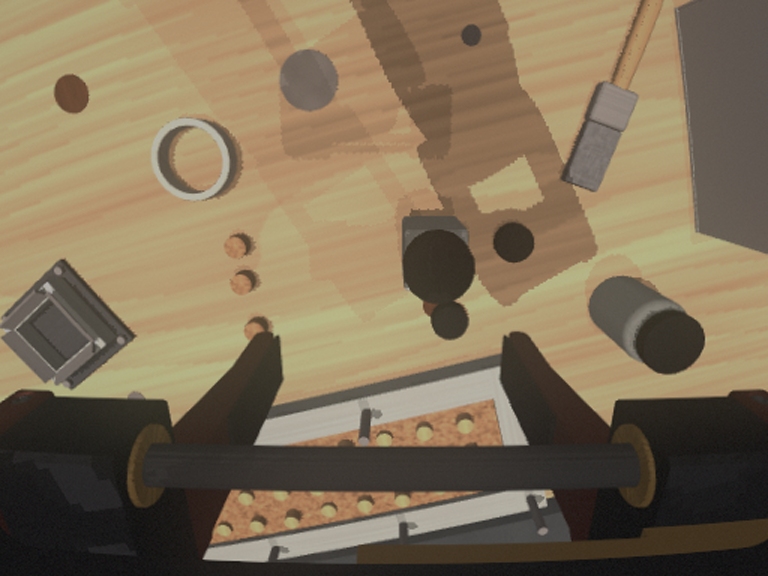

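The wrist view shows the canister cap at (294,177) px with two small caps beside it. The cradle is at left (45,215). I'll get closer to measure the cap's position and the body's yaw.

```bash
python3 - <<'E'
from h import *
w=cam('wrist');s=cam('scene');t=cam('top')
r=[]
for n,d in [('wrist',w),('scene',s),('top',t)]:
    c=[b for b in cams.cut_out(n,'cap')]
    for b in c:
        # pick nearest expected
        if np.linalg.norm(np.array(b['rect'][:2])-proj(d,[552,209,106]))<12:
            print(n,b['rect'],b['p']); r.append(ray(d,b['rect'][:2]));break
print([tri([r[i],r[j]]).round(1) for i in range(len(r)) for j in range(i)],tri(r))
plan([552,209,210])
E
```

```text
wrist [290.1, 181.0, 49.4, 49.4] 0.68
scene [298.7, 229.1, 28.6, 30.6] 0.88
top [188.3, 177.5, 9.2, 10.4] 0.47
[array([556.1, 211.8, 101. ]), array([580.6, 210.8,  19.8]), array([564. , 205. , 100.7])] [561.79921642 206.43955925  98.5797567 ]
pos [520.7 178.2 330.3] xyaw 2.889 q6 -1.01 tilt [ 0.  0. -1.] shift units [-0.903  1.506  4.812]
```

Call:
move_arm --steps '[[[-0.2, 0.3, 0.8], 0, 0], [[-0.3, 0.4, 1], 0, 0], [[-0.3, 0.4, 1], 0, 0], [[-0.1, 0.3, 1], 0, 0], [[0, 0.1, 0.5], 0, 0], [[0, 0, 0], 0, 0], [[0, 0, 0], 0, 0]]'

```text
t: 3.6
ee_pos: [551.9, 208.1, 222.6]
orientation: [-0.396, -3.115, 0.001]
ft_force: [0.6, -0.1, 0.9]
width: 87.9
grasp_force: 0.0
```

```bash
python3 - <<'E'
from h import *
d=cam('wrist');plan([553,210,200])
for t in ['canister','cap']:
    for b in cams.cut_out('wrist',t): print(t,round(b['p'],2),np.round(b['rect'],1),b['pixels'].sum())
print(proj(d,[553,210,105]))
u,v=proj(d,[553,210,105]).astype(int);
x0=max(0,u-110);y0=max(0,v-100);print(x0,y0)
im=d['image'].copy();d['image']=np.clip(im.astype(float)*2,0,255).astype(np.uint8)
save(d,'pics/w2.png',(x0,y0,x0+220,min(384,y0+180)),3)
E
```

```text
pos [552.5 208.1 223.7] xyaw 2.888 q6 -0.977 tilt [ 0.001  0.    -1.   ] shift units [0.001 0.076 0.947]
canister 0.59 [263.8 156.7  59.9  35.4] 991
cap 0.98 [335.8 162.4  33.4  32.9] 918
cap 0.8 [265.6 188.4  64.9  71.1] 3515
cap 0.58 [282.  229.6  27.7  33.9] 753
[262.92073452 185.32013256]
152 85
```

View pics/w2.png

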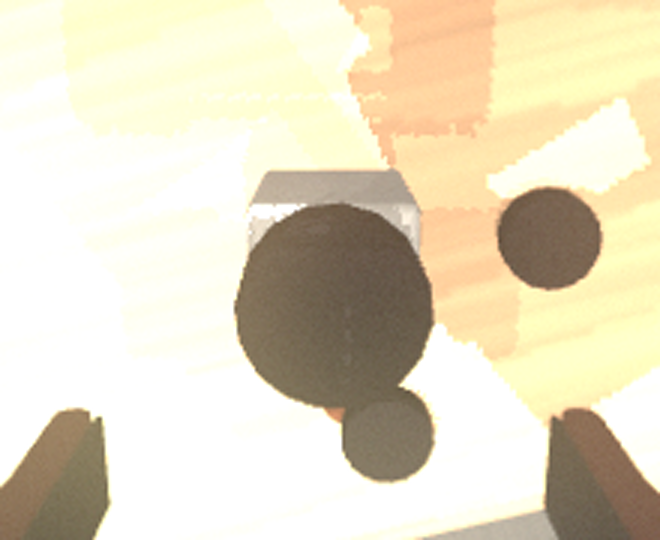

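The crop shows the canister's cap enlarged: a large disc at (333,305) in the crop on a square silver body, with a faint rib running down from its centre. The small caps at (549,238) and (388,433) are clearly smaller, so this is the one. Next I'll fit the yaw and position.

```bash
python3 - <<'E'
from h import *
d=cam('wrist');g=cv2.cvtColor(d['image'],cv2.COLOR_RGB2GRAY).astype(float)
gb=cv2.GaussianBlur(g,(3,3),0.8)
# shoulder back edge: strongest dark->bright going down, rows 144..158
P=[]
for u in range(240,289):
    col=gb[143:160,u];dy=np.diff(col);i=dy.argmax()
    if dy[i]>8 and 0<i<len(dy)-1:
        a,b,c=dy[i-1:i+2];off=0.5*(a-c)/(a-2*b+c);P.append((u,143+i+.5+off))
P=np.array(P);print(len(P),P[::6].round(1).tolist())
W=np.array([onz(d,p,85)[:2] for p in P],np.float32)
l=cv2.fitLine(W,cv2.DIST_HUBER,0,.01,.01).ravel();print('back edge dir',np.arctan2(l[1],l[0]),'pt',l[2:])
# bottom-ish edge of far face row ~142
b=[b for b in cams.cut_out('wrist','cap') if 3000<b['pixels'].sum()<4500][0]
m=b['pixels'].astype(np.uint8);c,_=cv2.findContours(m,0,1);c=max(c,key=len);print('ellipse',cv2.fitEllipse(c))
print('cap onz 119',onz(d,b['rect'][:2],119).round(1),onz(d,b['rect'][:2],108).round(1))
im=gb[145:225,225:305];o=np.clip((im-im[30:60,30:60].mean())*8+100,0,255).astype(np.uint8)
cv2.imwrite('pics/w3.png',cv2.resize(o,None,fx=7,fy=7,interpolation=cv2.INTER_CUBIC))
E
```

```text
17 [[240.0, 150.9], [246.0, 151.0], [284.0, 150.5]]
back edge dir 1.3206329 pt [523.14    207.90817]Traceback (most recent call last):
  File "<stdin>", line 14, in <module>
IndexError: list index out of range
```

```bash
python3 - <<'E'
from h import *
d=cam('wrist');g=cv2.cvtColor(d['image'],cv2.COLOR_RGB2GRAY).astype(float)
gb=cv2.GaussianBlur(g,(3,3),0.8)
c0=np.array([264.,186.]);E=[]
print('z119 centre',proj(d,[553,210,119]),'levels',gb[186,264],gb[186,215:245:3].round(0))
for a in np.linspace(0,2*np.pi,120,endpoint=False):
    if 0.6<a<2.3: continue  # small cap below
    r=np.arange(24,40,.25);p=c0[:,None]+np.array([np.cos(a),np.sin(a)])[:,None]*r
    v=cv2.remap(gb.astype(np.float32),p[0].astype(np.float32)[None],p[1].astype(np.float32)[None],1)[0]
    k=np.argmax(v>60)
    if k>0:E.append(p[:,k])
E=np.array(E,np.float32);
# backproject onto z=119, circle fit
from scipy.optimize import least_squares
W=np.array([onz(d,e,119)[:2] for e in E])
s=least_squares(lambda q:np.hypot(*(W-q[:2]).T)-q[2],[553,210,31],loss='soft_l1');print('circle@119',s.x,np.abs(s.fun).mean())
im=gb[145:225,225:305];o=np.clip((im-np.median(im[30:60,30:60]))*8+100,0,255).astype(np.uint8)
cv2.imwrite('pics/w3.png',cv2.resize(o,None,fx=7,fy=7,interpolation=cv2.INTER_CUBIC))
E
```

```text
z119 centre [262.62782086 187.62854308] levels 48.3302503053569 [169. 168. 168. 169. 169.  80.  59.  58.  57.  55.]
circle@119 [549.77277535 211.04434762  30.00891545] 0.7016978701456141
```

View pics/w3.png

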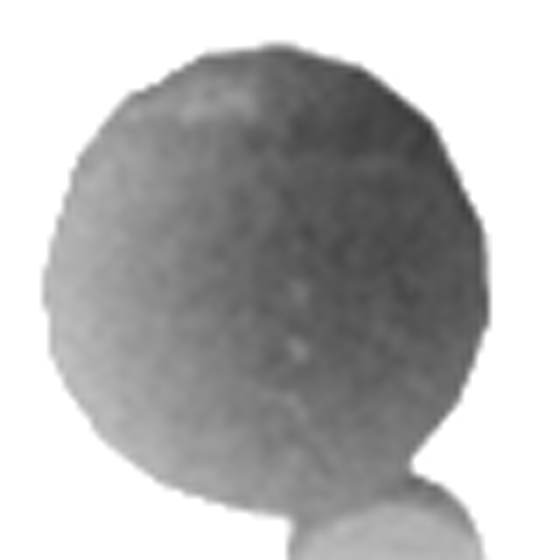

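The rib shows as faint bright dots near column 298 of the crop, running straight down. I'll take a second view from further overhead.

Call:
move_arm --steps '[[[-0.7, 0, 0], 0, 0], [[-1, 0, 0], 0, 0], [[-0.7, 0, 0], 0, 0], [[0, 0, 0], 0, 0], [[0, 0, 0], 0, 0], [[0, 0, 0], 0, 0]]'

```text
t: 4.4
ee_pos: [609.6, 192.8, 222.7]
orientation: [-0.398, -3.116, 0.0]
ft_force: [0.0, 0.6, -0.5]
width: 88.0
grasp_force: 0.0
```

```bash
python3 - <<'E'
from h import *
plan([551,210,200]);d=cam('wrist');g=cv2.cvtColor(d['image'],cv2.COLOR_RGB2GRAY).astype(float)
gb=cv2.GaussianBlur(g,(3,3),0.8).astype(np.float32)
c0=proj(d,[551,210.5,119]);print(c0)
x0,y0=(c0-45).astype(int)
im=gb[y0:y0+90,x0:x0+90]
a=np.clip((im-np.median(im[35:55,35:55]))*8+100,0,255);b=np.clip(im*1.2,0,255)
cv2.imwrite('pics/w4.png',cv2.resize(np.hstack([a,b]).astype(np.uint8),None,fx=4.4,fy=4.4,interpolation=cv2.INTER_CUBIC));print(x0,y0)
cv2.imwrite('w4raw.png',d['image'][...,::-1]);np.savez('w4.npz',P=d['P'],R=d['R'],K=d['camera_matrix'],k1=d['k1'])
E
```

```text
pos [609.6 192.8 222.7] xyaw 2.888 q6 -1.029 tilt [-0.001 -0.    -1.   ] shift units [2.443 0.076 0.911]
[263.48635145 121.88143262]
218 76
```

View pics/w4.png

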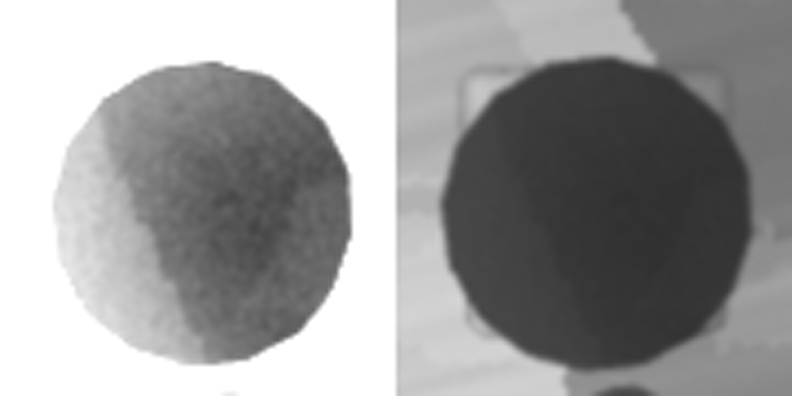

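The overhead view shows the round cap centred on the square body, whose four corners are visible at about columns 233 to 293 and rows 91 to 151. The body is square to the tool.

```bash
python3 - <<'E'
from h import *
z=np.load('w4.npz');d=dict(P=z['P'],R=z['R'],camera_matrix=z['K'],k1=float(z['k1']))
g=cv2.cvtColor(cv2.imread('w4raw.png'),cv2.COLOR_BGR2GRAY)
m=(cv2.GaussianBlur(g,(3,3),.8)<75).astype(np.uint8)
n,l,st,ce=cv2.connectedComponentsWithStats(m);i=l[122,263];print(st[i],ce[i])
c=max(cv2.findContours((l==i).astype(np.uint8),0,1)[0],key=len)[:,0].astype(float)
c=c[c[:,1]<157]
from scipy.optimize import least_squares
for zz in (119,108,92):
    W=np.array([onz(d,e,zz)[:2] for e in c]);s=least_squares(lambda q:np.hypot(*(W-q[:2]).T)-q[2],[553,210,31],loss='soft_l1');print('cap',zz,s.x.round(2))
for uv in [(263.2,121.5),(233,91.5),(293.5,91.5),(233,151.5),(293.5,151.5)]: print('body',uv,onz(d,uv,85).round(1))
u=c-np.array(ce[i]);
# 16-gon corner phase: radius vs angle
W=np.array([onz(d,e,119)[:2] for e in c])-least_squares(lambda q:np.hypot(*(np.array([onz(d,e,119)[:2] for e in c])-q[:2]).T)-q[2],[553,210,31]).x[:2]
a=np.arctan2(W[:,1],W[:,0]);r=np.hypot(*W.T);f=(r*np.exp(16j*a)).sum()/len(r);print('vertex phase',np.angle(f)/16,'amp',abs(f),'period',np.pi/8)
E
```

```text
[ 229   89   70   71 3829] [263.76207887 124.06633586]
cap 119 [553.68 210.06  29.97]
cap 108 [554.67 209.94  31.2 ]
cap 92 [556.11 209.76  33.  ]
body (263.2, 121.5) [553.3 210.   85. ]
body (233, 91.5) [518.4 189.   85. ]
body (293.5, 91.5) [533.  245.2  85. ]
body (233, 151.5) [574.5 173.1  85. ]
body (293.5, 151.5) [589.8 232.2  85. ]
vertex phase 0.12492966794633349 amp 0.6585200719493397 period 0.39269908169872414
```

Call:
move_arm --steps '[[[0.8, 0.1, 0], 0, 0], [[0.85, 0, 0.5], 0, 0], [[0.7, 0, 0.5], 0, 0], [[0, 0, 0.5], 0.8, 0], [[0, 0, 0.5], 0.8, 0], [[0, 0, 0.5], 0.8, 0], [[0, 0, 0.3], 0, 0], [[0, 0, 0], 0, 0], [[0, 0, 0], 0, 0], [[0, 0, 0], 0, 0]]'

```text
t: 5.28
ee_pos: [554.5, 210.3, 153.4]
orientation: [0.719, 3.058, 0.001]
ft_force: [0.5, 0.2, -0.8]
width: 87.8
grasp_force: 0.0
```

```bash
python3 - <<'E'
from h import *
plan([553.5,210,90],2.677)
w=cam('wrist');s=cam('scene');t=cam('top')
print(proj(w,[553.5,210,119]))
# cradle: measure
for n,d in [('scene',s),('top',t)]:
    for b in cams.cut_out(n,'cradle')[:1]:
        m=b['pixels'].astype(np.uint8);c=max(cv2.findContours(m,0,1)[0],key=len);r=cv2.minAreaRect(c);print(n,b['p'],b['rect'],r)
        if n=='top': print([onz(d,q,8).round(1) for q in cv2.boxPoints(r)])
E
```

```text
pos [554.5 210.3 153.4] xyaw 2.68 q6 -0.767 tilt [ 0.001  0.    -1.   ] shift units [ 0.031 -0.029  2.536]
turn units 0.032
[260.21750151 216.7322792 ]
scene 0.66 [187.8, 181.3, 58.1, 34.0] ((187.83734130859375, 178.67401123046875), (49.21830749511719, 32.56363296508789), 16.50436019897461)
top 0.67 [341.1, 192.9, 49.9, 52.6] ((340.6941223144531, 192.97647094726562), (42.32585144042969, 41.2282600402832), 67.83365631103516)
[array([ 575.5, -158.7,    8. ]), array([ 623.8, -272.4,    8. ]), array([ 508. , -320.6,    8. ]), array([ 460.7, -206.9,    8. ])]
```

Call:
move_arm --steps '[[[0, 0, 0.7], 0, 0], [[0, 0, 0.7], 0, 0], [[0, 0, 0.6], 0, 0], [[0, 0, 0.4], 0, 0], [[0, 0, 0.13], 0, 0], [[0, 0, 0], 0, 0], [[0, 0, 0], 0, 0.3], [[0, 0, 0], 0, 1], [[0, 0, 0], 0, 1], [[0, 0, 0], 0, 1], [[0, 0, 0], 0, 1], [[0, 0, 0], 0, 1], [[0, 0, 0], 0, 1], [[0, 0, 0], 0, 1]]'

```text
t: 6.7
ee_pos: [554.6, 210.1, 90.0]
orientation: [0.721, 3.057, 0.001]
ft_force: [-0.2, -1.5, 6.5]
width: 61.8
grasp_force: 30.0
```

```bash
python3 - <<'E'
from h import *
plan([553.5,210,190],2.677);o=ctrl.get_obs();print(o['width'],o['grasp_force'],o['ft_force'],o['moment'])
E
```

```text
pos [554.6 210.1  90. ] xyaw 2.678 q6 -0.765 tilt [ 0.001  0.    -1.   ] shift units [ 0.034 -0.021 -4.   ]
turn units 0.015
61.79984290281268 30.000825861934572 [-0.17311868 -1.46267175  6.47660588] [-0.1697921   0.08423399 -0.01296233]
```

Call:
move_arm --steps '[[[0, 0, -0.1], 0, 1], [[0, 0, -0.2], 0, 1], [[0, 0, -0.3], 0, 1], [[0, 0, -0.5], 0, 1], [[0, 0, -0.6], 0, 1], [[0, 0, -0.6], 0, 1], [[0, 0, -0.6], 0, 1], [[0, 0, -0.4], 0, 1], [[0, 0, -0.2], 0, 1], [[0, 0, 0], 0, 1], [[0, 0, 0], 0, 1], [[0, 0, 0], 0, 1]]'

```text
t: 7.7
ee_pos: [553.6, 209.9, 176.2]
orientation: [-0.721, -3.057, 0.001]
ft_force: [0.6, 0.4, -3.6]
width: 61.9
grasp_force: 30.0
```

```bash
python3 - <<'E'
from h import *
plan([542,-120,177]);o=ctrl.get_obs();print(o['width'],o['grasp_force'],o['ft_force'],o['moment'])
E
```

```text
pos [553.6 209.9 176.2] xyaw 2.678 q6 -0.765 tilt [-0.001 -0.    -1.   ] shift units [ -5.479 -12.012  -0.027]
61.86893397231112 29.999145101755857 [ 0.56844486  0.40261849 -3.61224085] [ 0.01781385 -0.00555512  0.00527063]
```

Call:
move_arm --steps '[[[-0.1, -0.2, 0], 0, 1], [[-0.2, -0.4, 0], 0, 1], [[-0.3, -0.6, 0], 0, 1], [[-0.5, -0.9, 0], 0, 1], [[-0.5, -1, 0], 0, 1], [[-0.54, -1, 0], 0, 1], [[-0.54, -1, 0], 0, 1], [[-0.54, -1, 0], 0, 1], [[-0.54, -1, 0], 0, 1], [[-0.54, -1, 0], 0, 1], [[-0.54, -1, 0], 0, 1], [[-0.54, -1, 0], 0, 1], [[-0.54, -1, 0], 0, 1], [[-0.54, -1, 0], 0, 1], [[-0.54, -1, 0], 0, 1], [[-0.54, -1, 0], 0, 1], [[-0.54, -1, 0], 0, 1], [[-0.5, -0.9, 0], 0, 1], [[-0.4, -0.8, 0], 0, 1], [[-0.3, -0.6, 0], 0, 1]]'

```text
t: 9.37
ee_pos: [566.3, -285.5, 176.3]
orientation: [-0.723, -3.056, 0.0]
ft_force: [-0.1, -0.6, -3.7]
width: 62.3
grasp_force: 30.0
```

Call:
move_arm --steps '[[[-0.3, -0.5, 0], 0, 1], [[-0.2, -0.4, 0], 0.4, 1], [[-0.1, -0.2, 0], 0.8, 1], [[0, 0, 0], 1, 1], [[0, 0, 0], 1, 1], [[0, 0, 0], 1, 1], [[0, 0, 0], 1, 1], [[0, 0, 0], 1, 1], [[0, 0, 0], 1, 1], [[0, 0, 0], 1, 1], [[0, 0, 0], 1, 1], [[0, 0, 0], 1, 1], [[0, 0, 0], 0.7, 1], [[0, 0, 0], 0.3, 1], [[0, 0, 0], 0, 1], [[0, 0, 0], 0, 1], [[0, 0, 0], 0, 1]]'

```text
t: 10.78
ee_pos: [568.3, -313.8, 176.8]
orientation: [-2.071, -2.362, 0.0]
ft_force: [0.3, 0.3, -4.1]
width: 61.8
grasp_force: 30.0
```

```bash
python3 - <<'E'
from h import *
plan([542,-241,177],2.678-0.98);o=ctrl.get_obs();print(o['t'],o['width'],o['ft_force'],o['moment'])
d=cam('wrist');save(d,'pics/w5.png',s=1.5);cv2.imwrite('w5raw.png',d['image'][...,::-1]);np.savez('w5.npz',P=d['P'],R=d['R'],K=d['camera_matrix'],k1=d['k1'])
print(proj(d,[542,-241,8]))
E
```

```text
pos [ 568.3 -313.8  176.8] xyaw 1.702 q6 -0.654 tilt [-0.  0. -1.] shift units [ 3.025 -0.664 -0.006]
turn units 0.042
10.7833 61.771146745242135 [ 0.27086539  0.27350832 -4.06462284] [-0.09677427  0.03383515  0.04082007]
[246.16705377 102.27820072]
```

View pics/w5.png

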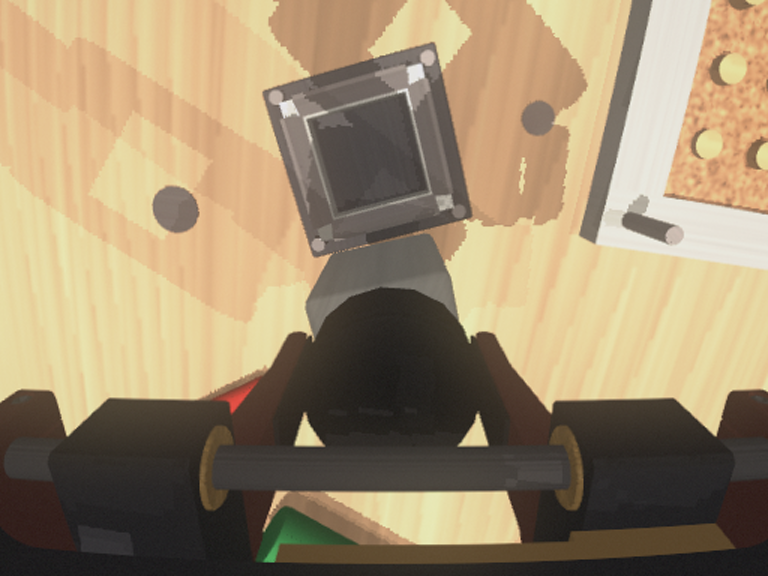

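The view shows the cradle with base corners (1.5x) at about (263,91), (437,42), (471,216), (316,256). The inner walls run (305,115), (410,90), (432,191), (335,217). The held canister's near bottom edge runs (328,248) to (433,235).

```bash
python3 - <<'E'
from h import *
z=np.load('w5.npz');d=dict(P=z['P'],R=z['R'],camera_matrix=z['K'],k1=float(z['k1']))
g=cv2.cvtColor(cv2.imread('w5raw.png'),cv2.COLOR_BGR2GRAY).astype(np.float32)
gb=cv2.GaussianBlur(g,(3,3),.8)
def fit(p,q,zz,h=3,mode=1):
    """refine edge near p-q (raw px) by max |gradient| (mode 1) or brightness peak (mode 0)"""
    p=np.array(p)/1.5;q=np.array(q)/1.5;t=(q-p)/np.linalg.norm(q-p);n=np.array([-t[1],t[0]]);E=[]
    for a in np.linspace(.12,.88,40):
        c=p+a*(q-p);o=np.arange(-h,h+.01,.25);X=c+o[:,None]*n
        v=cv2.remap(gb,X[:,0].astype(np.float32)[None],X[:,1].astype(np.float32)[None],cv2.INTER_CUBIC)[0]
        w=np.abs(np.gradient(v)) if mode else v
        E.append(onz(d,X[w.argmax()],zz)[:2])
    l=cv2.fitLine(np.array(E,np.float32),cv2.DIST_HUBER,0,.01,.01).ravel();return l
def X(a,b): 
    s=np.linalg.solve(np.c_[a[:2],-b[:2]],b[2:]-a[2:]);return a[2:]+s[0]*a[:2]
for name,C,zz,mode in [('base',[(263,91),(437,42),(471,216),(316,256)],8,1),('inner',[(305,115),(410,90),(432,191),(335,217)],30,0)]:
    L=[fit(C[i],C[(i+1)%4],zz,3,mode) for i in range(4)]
    k=np.array([X(L[i],L[(i+1)%4]) for i in range(4)])
    print(name,'yaw',[round(float((np.arctan2(l[1],l[0]))%(np.pi/2)),3) for l in L],'centre',k.mean(0).round(1),'sides',[np.linalg.norm(k[i]-k[i-1]).round(1) for i in range(4)])
    print(X(np.r_[k[2]-k[0],k[0]],np.r_[k[3]-k[1],k[1]]).round(1))
l=fit((328,248),(433,235),86.5,3,1);print('can bottom edge yaw',np.arctan2(l[1],l[0])%(np.pi/2),l[2:])
l=fit((307,308),(328,248),0,3,1)
for p in [(328,248),(433,235)]: print(onz(d,np.array(p)/1.5,86.5))
E
```

```text
base yaw [0.388, 0.389, 0.377, 0.385] centre [ 542.5 -241.7] sides [np.float32(123.4), np.float32(124.1), np.float32(123.9), np.float32(122.8)]
[ 542.1 -241.7]
inner yaw [0.385, 0.385, 0.385, 0.39] centre [ 542.3 -241.9] sides [np.float32(69.1), np.float32(68.7), np.float32(68.8), np.float32(68.8)]
[ 542.4 -242. ]
can bottom edge yaw 0.36411235 [ 556.6142 -286.278 ]
[ 528.07831878 -294.56749587   86.5       ]
[ 586.72816133 -279.18994782   86.5       ]
```

Call:
move_arm --steps '[[[0.3, -0.1, 0], -0.28, 1], [[0.6, -0.1, 0], 0, 1], [[0.8, -0.2, 0], 0, 1], [[0.7, -0.15, 0], 0, 1], [[0.4, -0.1, 0], 0, 1], [[0.2, 0, 0.2], 0, 1], [[0, 0, 0.4], 0, 1], [[0, 0, 0.5], 0, 1], [[0, 0, 0.4], 0, 1], [[0, 0, 0.1], 0, 1], [[0, 0, 0], 0, 1], [[0, 0, 0], 0, 1]]'

```text
t: 11.83
ee_pos: [540.9, -242.8, 136.3]
orientation: [-2.043, -2.385, 0.0]
ft_force: [-0.4, 0.4, -4.1]
width: 62.4
grasp_force: 30.0
```

```bash
python3 - <<'E'
from h import *
plan([542.3,-241.3,98],2.678-0.98+.025);o=ctrl.get_obs();print(o['t'],o['width'],o['ft_force'],o['moment'])
d=cam('wrist');save(d,'pics/w6.png',(140,90,390,290),3)
E
```

```text
pos [ 540.9 -242.8  136.3] xyaw 1.725 q6 -0.596 tilt [-0.001  0.    -1.   ] shift units [0.049 0.067 1.532]
turn units 0.023
11.8333 62.36061301657135 [-0.40035877  0.36347013 -4.07715214] [-0.02343571  0.02291633 -0.03300302]
```

View pics/w6.png

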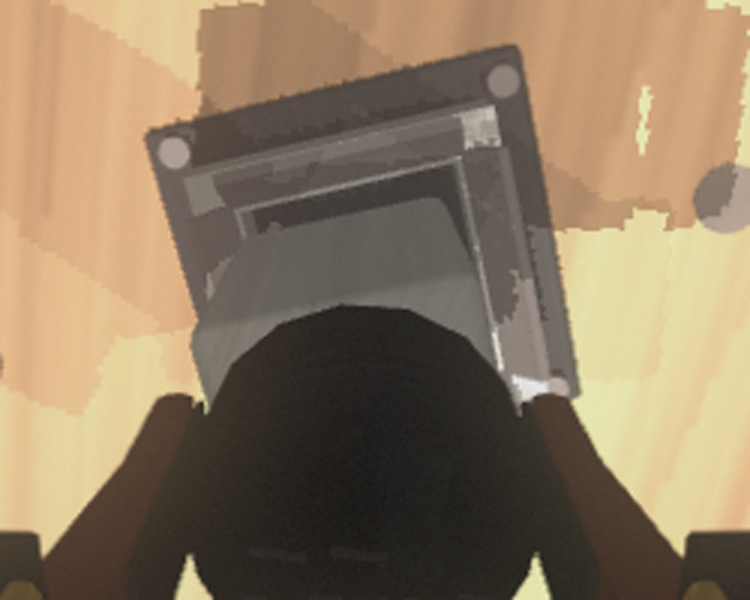

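The canister hangs over the pocket, with its edges nearly parallel to the walls. Its bottom edge at (245,240) to (435,198) lies just inside the wall line at (240,210) to (460,158).

Call:
move_arm --steps '[[[0.05, 0.07, 0.2], -0.1, 1], [[0, 0, 0.3], -0.1, 1], [[0, 0, 0.3], 0, 1], [[0, 0, 0.2], 0, 1], [[0, 0, 0.2], 0, 1], [[0, 0, 0.1], 0, 1], [[0, 0, 0.1], 0, 1], [[0, 0, 0], 0, 1], [[0, 0, 0], 0, 1]]'

```text
t: 12.63
ee_pos: [542.4, -240.9, 101.9]
orientation: [-2.022, -2.404, 0.0]
ft_force: [-1.0, 0.6, -4.9]
width: 61.7
grasp_force: 30.0
```

Call:
move_arm --steps '[[[0, 0, 0.06], 0, 1], [[0, 0, 0.06], 0, 1], [[0, 0, 0.06], 0, 1], [[0, 0, 0.06], 0, 1], [[0, 0, 0], 0, 1], [[0, 0, 0], 0, 1]]'

```text
t: 13.13
ee_pos: [542.8, -241.1, 98.0]
orientation: [2.021, 2.403, 0.0]
ft_force: [-6.0, 1.3, 13.4]
width: 61.7
grasp_force: 30.0
```

Call:
move_arm --steps '[[[0, 0, 0], -0.4, 1], [[0, 0, 0], -0.4, 1], [[0, 0, 0], -0.4, 1], [[0, 0, 0], -0.4, 1], [[0, 0, 0], -0.4, 1], [[0, 0, 0], 0, 1]]'

```text
t: 13.63
ee_pos: [543.8, -241.6, 98.0]
orientation: [1.801, 2.569, 0.001]
ft_force: [-1.5, 0.3, 9.2]
width: 62.2
grasp_force: 30.0
```

```bash
python3 - <<'E'
from h import *
plan([542.3,-241.3,98]);o=ctrl.get_obs();print(o['t'],o['width'],o['ft_force'],o['moment'],o['joint_torque'][5])
E
```

```text
pos [ 543.8 -241.6   98. ] xyaw 1.919 q6 -0.786 tilt [ 0.003 -0.002 -1.   ] shift units [ 0.033 -0.054 -0.002]
13.6333 62.15864410744141 [-1.54489272  0.27622961  9.17868602] [ 0.01066521  0.26141297 -0.00031711] -0.5066807940602303
```

Call:
move_arm --steps '[[[0, 0, 0], -0.4, 1], [[0, 0, 0], -0.4, 1], [[0, 0, 0], -0.4, 1], [[0, 0, 0], -0.4, 1], [[0, 0, 0], -0.4, 1], [[0, 0, 0], 0, 1]]'

```text
t: 14.13
ee_pos: [543.9, -241.7, 98.0]
orientation: [1.571, 2.717, 0.001]
ft_force: [-1.0, 0.5, 9.7]
width: 62.0
grasp_force: 30.0
```

```bash
python3 - <<'E'
from h import *
plan([542.3,-241.3,98]);o=ctrl.get_obs();print(o['t'],o['width'],o['ft_force'],o['moment'],o['joint_torque'][5])
d=cam('wrist');save(d,'pics/w7.png',(140,90,390,290),3)
E
```

```text
pos [ 543.9 -241.7   98. ] xyaw 2.093 q6 -0.961 tilt [ 0.003 -0.002 -1.   ] shift units [ 0.045 -0.049 -0.001]
14.1333 62.019597967963314 [-0.9619662   0.45446611  9.65536396] [0.02154434 0.26742301 0.0042558 ] -0.48423198983073235
```

View pics/w7.png

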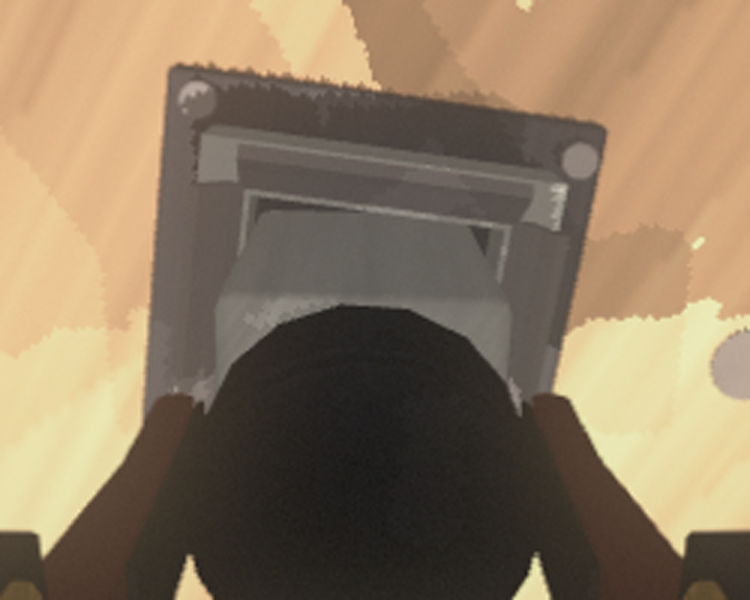

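The cap's outline is unchanged relative to the fingers, so it hasn't slipped. The canister turned only about 0.09 in the pocket, so the cap has turned about 0.29 relative to it. I'll continue.

Call:
move_arm --steps '[[[0, 0, 0], -0.4, 1], [[0, 0, 0], -0.4, 1], [[0, 0, 0], -0.4, 1], [[0, 0, 0], -0.4, 1], [[0, 0, 0], -0.4, 1], [[0, 0, 0], -0.4, 1], [[0, 0, 0], -0.4, 1], [[0, 0, 0], -0.4, 1], [[0, 0, 0], 0, 1]]'

```text
t: 14.93
ee_pos: [544.1, -241.7, 98.1]
orientation: [1.177, 2.908, -0.0]
ft_force: [-1.3, 0.3, 9.3]
width: 61.7
grasp_force: 30.0
```

Call:
move_arm --steps '[[[0, 0, 0], -0.4, 1], [[0, 0, 0], -0.4, 1], [[0, 0, 0], -0.2, 1], [[0, 0, 0], 0, 1]]'

```text
t: 15.27
ee_pos: [544.2, -241.7, 98.2]
orientation: [1.05, 2.956, -0.0]
ft_force: [-1.1, 0.3, 11.2]
width: 61.8
grasp_force: 30.0
```

```bash
python3 - <<'E'
from h import *
plan([542.3,-241.3,98]);o=ctrl.get_obs();print(o['t'],o['width'],o['ft_force'],o['moment'],o['joint_torque'][5])
d=cam('wrist');cv2.imwrite('w8raw.png',d['image'][...,::-1])
E
```

```text
pos [ 544.2 -241.7   98.2] xyaw 2.459 q6 -1.326 tilt [ 0.004 -0.002 -1.   ] shift units [ 0.068 -0.036  0.009]
15.2667 61.845284438752735 [-1.05609462  0.27502158 11.18941699] [ 0.17331585  0.15572448 -0.11069364] -0.350450724363327
```

```bash
cat > chk.py <<'E'
from h import *
def edges(g):
    g=cv2.GaussianBlur(g,(3,3),.8).astype(np.float32)
    # cap outline radius vs angle about crop centre; first crossing of 75 gray going outward
    out=[]
    for a in np.linspace(np.radians(215),np.radians(325),111):
        r=np.arange(45,75,.1);x=260.7+r*np.cos(a);y=248+r*np.sin(a)
        v=cv2.remap(g,x.astype(np.float32)[None],y.astype(np.float32)[None],1)[0]
        out.append(r[np.argmax(v>68)])
    return np.array(out)
def load(f):
    im=cv2.cvtColor(cv2.imread(f),cv2.COLOR_BGR2GRAY)
    if im.shape[0]==600:
        o=np.zeros((384,512),np.uint8);o[90:290,140:390]=cv2.resize(im,(250,200),interpolation=cv2.INTER_AREA);return o
    return im
A={f:edges(load(f)) for f in ['pics/w6.png','pics/w7.png','w8raw.png']}
for f,a in A.items(): print(f,a[::5].round(1).tolist())
E
python3 chk.py
```

```text
pics/w6.png [55.9, 56.7, 56.5, 56.2, 56.5, 57.2, 56.8, 56.4, 56.4, 57.0, 56.8, 56.3, 56.4, 56.4, 57.1, 56.5, 56.0, 56.1, 56.7, 56.3, 55.7, 55.7, 55.7]
pics/w7.png [55.9, 56.8, 56.6, 56.2, 56.5, 57.2, 56.7, 56.4, 56.3, 56.8, 56.8, 56.3, 56.3, 56.4, 57.1, 56.5, 56.0, 56.2, 56.8, 56.4, 55.7, 55.7, 55.9]
w8raw.png [56.4, 57.2, 56.7, 56.3, 56.5, 57.2, 56.8, 56.4, 56.3, 56.7, 56.8, 56.3, 56.3, 56.5, 57.2, 56.5, 56.1, 56.4, 56.9, 56.5, 55.8, 55.9, 55.9]
```

The outline is identical in all three images, so there's no slip, and the cap has turned about 0.62. I'll finish in small steps.

Call:
move_arm --steps '[[[0, 0, 0], -0.4, 1], [[0, 0, 0], -0.4, 1], [[0, 0, 0], -0.4, 1], [[0, 0, 0], -0.4, 1], [[0, 0, 0], -0.4, 1], [[0, 0, 0], 0, 1], [[0, 0, 0], 0, 1]]'

```text
t: 15.9
ee_pos: [545.0, -242.0, 99.3]
orientation: [0.788, 3.035, -0.002]
ft_force: [-2.6, 1.4, 17.6]
width: 61.9
grasp_force: 30.0
```

```bash
python3 - <<'E'
from h import *
plan([542.3,-241.3,98]);o=ctrl.get_obs();print(o['t'],o['width'],o['ft_force'],o['moment'],o['joint_torque'][5])
d=cam('wrist');cv2.imwrite('w9raw.png',d['image'][...,::-1])
save(d,'pics/w9.png',(140,90,390,290),3)
E
sed -i "s/'w8raw.png'\]/'w9raw.png']/" chk.py; python3 chk.py
```

```text
pos [ 545.  -242.    99.3] xyaw 2.633 q6 -1.5 tilt [ 0.006 -0.002 -1.   ] shift units [ 0.106 -0.029  0.052]
15.9 61.93177403929192 [-2.63604462  1.38611889 17.55697556] [0.40491053 0.30829901 0.12650872] 0.08223850512877107
pics/w6.png [55.9, 56.7, 56.5, 56.2, 56.5, 57.2, 56.8, 56.4, 56.4, 57.0, 56.8, 56.3, 56.4, 56.4, 57.1, 56.5, 56.0, 56.1, 56.7, 56.3, 55.7, 55.7, 55.7]
pics/w7.png [55.9, 56.8, 56.6, 56.2, 56.5, 57.2, 56.7, 56.4, 56.3, 56.8, 56.8, 56.3, 56.3, 56.4, 57.1, 56.5, 56.0, 56.2, 56.8, 56.4, 55.7, 55.7, 55.9]
w9raw.png [56.1, 57.0, 56.7, 56.2, 56.5, 57.2, 56.7, 56.3, 56.2, 56.6, 56.6, 56.3, 56.2, 56.4, 57.1, 56.4, 56.1, 56.4, 57.1, 56.7, 55.9, 55.9, 56.1]
```

View pics/w9.png

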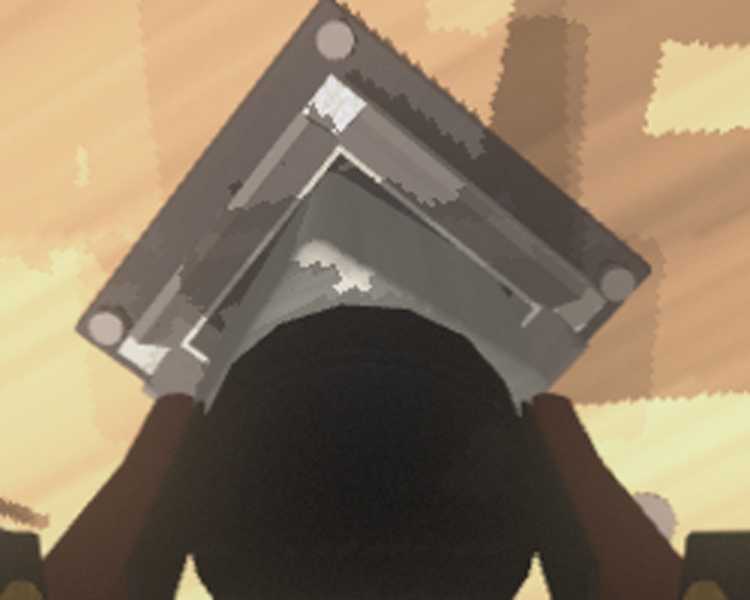

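The image shows the canister braced at the pocket corner, the apex at (340,150). The torque has dropped to about 0 and the cap pushes up at 18 N, so it's free. I'll turn it a touch further and lift.

Call:
move_arm --steps '[[[0, 0, 0], -0.4, 1], [[0, 0, 0], -0.4, 1], [[0, 0, 0], 0, 1], [[0, 0, -0.06], 0, 1], [[0, 0, -0.1], 0, 1], [[0, 0, -0.15], 0, 1], [[0, 0, -0.2], 0, 1], [[0, 0, 0], 0, 1]]'

```text
t: 16.62
ee_pos: [543.0, -241.1, 109.7]
orientation: [0.683, 3.065, -0.001]
ft_force: [0.6, 0.1, -0.4]
width: 62.1
grasp_force: 30.0
```

Call:
move_arm --steps '[[[0, 0, -0.2], 0, 1], [[0, 0, -0.3], 0, 1], [[0, 0, -0.3], 0, 1], [[0, 0, -0.2], 0, 1], [[0, 0, -0.15], 0, 1], [[0, 0, 0], 0, 1], [[0, 0, 0], 0, 1], [[0, 0, 0], 0, 1]]'

```text
t: 17.28
ee_pos: [542.3, -240.8, 137.3]
orientation: [-0.684, -3.066, -0.0]
ft_force: [1.0, 0.3, -0.1]
width: 61.7
grasp_force: 30.0
```

```bash
python3 - <<'E'
from h import *
plan([542.3,-241.8,138]);o=ctrl.get_obs();print(o['t'],o['width'],o['grasp_force'],o['ft_force'],o['qvel'].round(4))
d=cam('scene');cv2.imwrite('s2.png',d['image'][...,::-1])
p=proj(d,[542.3,-241.8,126]);print('centre 126',p)
g=cv2.cvtColor(d['image'],cv2.COLOR_RGB2GRAY).astype(int)
u=int(p[0]);a,b=int(p[1])-28,int(p[1])+40
print([(z,proj(d,[542.3,-241.8,z])[1].round(1)) for z in (8,93,118,126,134,161)])
print(a,g[a:b,u-2:u+3].mean(1).round(0).astype(int).tolist())
for t in ['canister','cap']:
    for q in cams.boxes_of('scene',t): print(t,round(q['p'],2),np.round(q['rect'],1))
E
```

```text
pos [ 542.3 -240.8  137.3] xyaw 2.703 q6 -1.57 tilt [-0.  0. -1.] shift units [-0.019 -0.036 -0.029]
17.2833 61.67102829374107 29.999931743368506 [ 1.02177972  0.34264085 -0.14349889] [-0.0002  0.0041  0.0013 -0.0002  0.      0.0004]
centre 126 [184.40245496 146.20616388]
[(8, np.float64(180.3)), (93, np.float64(156.1)), (118, np.float64(148.6)), (126, np.float64(146.2)), (134, np.float64(143.8)), (161, np.float64(135.4))]
118 [32, 37, 41, 43, 43, 43, 43, 43, 43, 43, 43, 41, 41, 41, 41, 40, 41, 40, 41, 41, 40, 40, 40, 39, 39, 39, 39, 39, 39, 39, 38, 31, 28, 47, 81, 96, 99, 101, 102, 102, 103, 104, 108, 117, 118, 112, 108, 107, 107, 107, 107, 107, 107, 107, 107, 107, 107, 107, 107, 107, 107, 104, 96, 86, 86, 98, 106, 106]
canister 0.59 [187.9 164.4  28.3  33.4]
canister 0.28 [275.9 197.8  29.7  19.1]
cap 0.84 [317.5 284.4  20.4  19.1]
cap 0.77 [182.7 138.1  21.3  19.1]
cap 0.72 [267.2 280.   19.3  16.7]
```

```bash
python3 -c "
from h import *
print(ctrl.close_job())"
```

```text
the job is handed in; nothing more can be done
None
```

I handed the job in with the canister seated in the cradle pocket and the unscrewed cap held level over the mouth, its rim about 21 mm above the neck's end. That gap comes from arm readings and a numeric camera check rather than a final picture, and the hand-in returned no verdict.

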